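# Fit the square-shanked spindle into the plaster turning wheel

## Robot

A 6-joint arm with a two-finger parallel gripper is mounted at the origin on the work surface. World frame = base frame: x ahead of the robot, y to its left, z up, the work surface at z = 0. Lengths are in m, angles in rad, forces in N, time in s.
With the tool pointing down it reaches from about 0.3 to 0.825 m from the base axis. Payload 5.4 kg.
Tool frame: the origin (TCP) lies at the very end of the fingers, on their centre line; the grasp point (between the pads) lies 19 mm behind it; z points along the fingers, y is the direction in which the jaws open and shut (so a half turn about z gives the same grasp; the last joint's range is limited). The gripper opens to 92 mm and grips with 3 to 60 N. Pads are 20 mm wide; open, the fingers measure 128 mm over their backs; the gripper's body (75 mm by 189 mm) begins 69 mm behind the grasp point.
Start: joints at [1.096, 0.158, 1.597, -0, 1.386, -0.21], TCP at [0.15, 0.555, 0.215] pointing down, gripper open.
Joint ranges: [-2.91, 2.91], [-0.94, 2.29], [0.18, 2.7], [-1.29, 4.43], [0.17, 2.64], [-3, 3]. Speed limits (rad/s): [2.57, 2.57, 3.14, 3.14, 3.14, 3.14].

## Interface

Orientations are given as a unit quaternion [x, y, z, w].
In Python, from rig import status, eyes, ticket gives the robot as it stands.
- The arm moves only by the shell command python3 -m jog 'ROWS' [FORCE]. ROWS is text: rows parted by semicolons, each of 7 numbers parted by spaces: the closure, from 0 (fully open) to 1 (shut), then the shift along the tool's x, y, z in mm, then the turn, a rotation vector about the tool's x, y, z in degrees. In form: hand tx ty tz ax ay az; .... A call has 1 to 10 rows; each row shifts and turns the pose as measured when the row begins, along the tool's axes as they then stand; what a row does not reach is not made up. A row lasts 1/10 s, in which the tool goes at most 50 mm and 8.59 degrees, less where a joint would pass 70% of its speed; a pose out of reach is approached as far as the arm can. A call is refused whole if a number of a shift passes 50 or a number of a turn 8.59, either way. A call with a gripper value outside its range is refused whole. The fingers move at their own pace and stop on an object; FORCE is the grip in N (left out, the last holds). Time passes only in rows, so rows that do not move let the fingers close. It gives the time, the measured TCP pose, the force and the opening at its end, in the units of the state.
- status.observe(): the state, without advancing time (a new reading comes with each control period).
- eyes.grab_frame(name): name is "scene" or "top" or "wrist"; returns a dict with "image" (420x560x3 uint8, red, green, blue), "mtx" (3x3 intrinsics, pixels), "T" (4x4, takes a point from camera to world coordinates); the wrist camera has in their place "T_tool_cam" (4x4, takes a point from camera to tool coordinates, whose origin is the TCP and whose axes are the flange's). Camera axes: x right, y down, z forward; pixel columns grow to the right and rows downward; lengths in m; the calibration is good to about 2 mm. A picture is of the moment at which its call begins: read the wrist's pose just before it. There is no depth.
- ticket.job_done(): hands the job in, once; it reports no verdict.
The state is a dict: "time_s": time; "joint_positions": joint angles; "dq": joint speeds; "joint_torque": joint torques, N m; "ee_pos": TCP position; "ee_rot": TCP orientation; "contact_force": force on the tool from outside, world axes, zero at the start; "wrist_torque": the same for the moment, N m; "gripper_width": opening from 0.0 (shut) to 1.0 (fully open).
Only numpy, scipy, OpenCV 4.12 (cv2) and the standard library are available. Lean on these libraries where they do the work, as an engineer would, in place of code of your own. Each camera call takes 0.05 s, during which the arm holds its last target. There are 200 camera calls.

## Task

Take the chuck spindle with the flat-sided head out of the rack and fit it into the centre of the turning wheel: set its end in the hub, turn it under light pressure until its square drops into the square hole, then press it fully home past the spring catches so that its collar sits flat on the hub, and let go. There is no telling at what angle the wheel has stopped, so feel for it and do not force it or bang it in, and leave everything else where it is.

Things in the scene. Friction and masses are not known exactly. Their poses are not given: they have to be found in the camera images.
- spindle_grip (a point): the steel chuck spindle to be fitted, 136 mm long, 0.24 to 0.39 kg, hanging shank-down in any one of the three rack holes. This point: middle of its flat-sided head, on the axis, 34 mm above the collar's underside. Frame: z up the axis; x square to the two spanner flats, y along them. Flats 26 mm apart, 32 mm wide, from 8 to 52 mm above the collar's underside; tapered nose above, to 76 mm.
- spindle_seat (a point): on the spindle's axis in the plane of the underside of its round collar (46 mm across, 8 mm thick); frame as spindle_grip. It meets hub_mouth when the spindle is home, and lies in the rack's top face at the start.
- spindle_square (a point): on the spindle's axis at the lower end of its square shank, 44 mm below the collar's underside; frame as spindle_grip. The square is 18 x 18 mm, sides parallel to x and y, its lowest 3 mm bevelled to 17 mm. Below it a round pilot, 15 mm across with bevelled end, reaches 16 mm further (60 mm below the collar); it has 2.5 mm of play in the hub hole on each side.
- machine: the bench turning wheel, fixed: grey housing 340 mm (x) x 300 mm (y) x 85 mm high, control panel on its -x side; it carries the round aluminium wheel head, 250 mm across, top 131 mm above the table, with a steel hub in its middle. The head is braked: it turns only against about 0.15 N m. Origin at the centre of the underside, on the table.
- hub_mouth (a point): centre of the mouth of the square hole in the hub's top face (a 58 mm round recess, 1 mm below the wheel head), 130 mm above the table, z up. Hole 20 x 20 mm, sharp-edged, 40 mm deep through the hub, open below. The wheel has stopped at an unknown angle, NOT shown by this frame (x, y are the housing's) and not measured: feel for it, or see it. More than 60 N between spindle and wheel is forcing.
- catch_level (a point): on the hole's axis, 16 mm below the mouth, where two spring balls stand out of opposite walls. Out of line, the square's end rests on the mouth's edges, collar some 41 to 44 mm above the hub; in line within about 5 degrees it goes down. From 30 mm above the hub it must be pushed: about 8 to 15 N to pass the balls, then 4 to 10 N down to the hub. Its weight alone does not take it home.
- rack: the wooden chuck rack, fixed: 100 mm (x) x 300 mm (y), top face 76 mm above the table, with three 28 mm holes in a row along its y at -95, 0 and +95 mm, in which three chucks hang by their collars. Origin at the centre of its underside.
- cup_chuck_top (a point): centre of the rim of the cup chuck, one of the three steel chucks in the rack: same 46 mm collar, but a round cup-shaped head 48 mm wide, its rim 46 mm above the collar's underside, on a round tapered shank. Not wanted; stays in its rack hole.
- point_chuck_top (a point): tip of the point chuck, another of the three in the rack: same 46 mm collar, a round head 32 mm wide that runs up to a point 52 mm above the collar's underside, on a round tapered shank. Not wanted; stays in its rack hole.
- dividers: bystander: dark steel dividers, 180 x 58 mm and 10 mm high, lying on the table. Origin on the table at their middle, x along them.
- brush: bystander: flat brush with wooden handle, 190 x 42 mm, 20 mm high, lying on the table. Origin on the table at its middle, x along it.
- steel_rib: bystander: flat steel scraper, 110 x 50 x 4 mm, lying on the table. Origin at the centre of its underside.
- bowl: bystander: plaster bowl, 130 mm across and 55 mm high, on the table. Origin at the centre of its underside.
Mind the look-alikes: they are no part of the job. Leave any pink look-alike of the part that bears spindle_grip alone.

How it is judged:
On the way, in this order (a step that is already met when the one before it is completed fails the run):
1. the spindle is lifted out of the rack (height (world z) of spindle_seat above 0.137 m), for 0.1 s.
2. the spindle stands with its square inside the wheel's hub (horizontal distance between spindle_seat and hub_mouth below 0.005 m and z of spindle_seat in the frame of hub_mouth below 0.038 m and angle between spindle_seat's own z axis and vertical below 0.12 rad), for 0.1 s.
At the end, for the whole second after the job is handed in: The spindle stands upright (within 2.3 degrees) in the wheel's hub, centred within 3 mm, its collar down on the hub (within 2.5 mm), at rest and let go; nothing else has been moved (horizontal distance between spindle_seat and hub_mouth below 0.003 m and z of spindle_seat in the frame of hub_mouth between -0.003 and 0.0025 m and angle between spindle_seat's own z axis and vertical below 0.04 rad and linear speed of spindle below 0.02 m/s); the robot touches nothing.
It fails at once if the spindle is forced or banged against the wheel (over 60 N) (contact force between spindle and machine above 60 N).
It fails at once if another chuck, the bowl or a tool is moved by more than 15 mm (distance of any of cup_chuck_top, point_chuck_top, dividers, brush, steel_rib, bowl from where it was at the start of the episode above 0.015 m).
It also fails if it takes over 72 s, if anything falls off the work surface, if the arm or the gripper's body presses on something with over 40 N, if the wrist force passes 120 N, or if a joint passes its speed limit or range.

## Working session

There is one attempt and no reset: what is moved stays moved. The work goes in short steps, Python scripts to look and compute and a shell command to move; the robot and the scene stay as the last step left them, time stands still between calls to the robot, and variables do not carry over. Pictures are saved under pics/ and viewed, on a budget of 10 in all, crops included, one or two more only if the job needs it, and the job is handed in when it is done.

```bash
mkdir -p pics; ls; python3 - <<'E'
from rig import status, eyes
import cv2,numpy as np
print(status.observe())
ims=[]
for n in("scene","top"):
    f=eyes.grab_frame(n); np.savez(f"{n}0.npz",**f)
    ims.append(f["image"]); print(n,f["mtx"].tolist(),f["T"].round(4).tolist())
cv2.imwrite("pics/scene0.png",ims[0][:,:,::-1]);cv2.imwrite("pics/top0.png",ims[1][:,:,::-1])
E
```

```text
pics
{'time_s': 0.0, 'joint_positions': array([ 1.09588661e+00,  1.59079569e-01,  1.59822086e+00,  2.64193491e-06,
        1.38618572e+00, -2.10117443e-01]), 'dq': array([ 0.00186862,  0.00016169, -0.00056881, -0.00190338,  0.00012596,
       -0.00148672]), 'joint_torque': array([-9.74652830e-04, -3.85595942e+01, -3.22097290e+01,  7.00563518e-02,
        3.82806512e-02, -1.35504133e-04]), 'ee_pos': array([0.15022069, 0.55438531, 0.21360747]), 'ee_rot': array([ 1.32009870e-01,  9.91247950e-01, -8.91316057e-04, -3.19192699e-04]), 'contact_force': array([-0.77546683,  0.38522485,  0.37853907]), 'wrist_torque': array([-0.00415594, -0.03574413, -0.05029189]), 'gripper_width': 1.0023657494330014}
scene [[406.4950192799052, 0.0, 275.3278805281168], [0.0, 406.4950192799052, 216.34790366408254], [0.0, 0.0, 1.0]] [[0.8702, 0.4022, -0.2846, 0.8057], [0.4927, -0.7026, 0.5134, -0.5682], [0.0066, -0.587, -0.8096, 0.7517], [0.0, 0.0, 0.0, 1.0]]
top [[414.41779979880573, 0.0, 279.01807610112263], [0.0, 414.41779979880573, 209.51701495015269], [0.0, 0.0, 1.0]] [[0.0045, -0.9795, 0.2014, 0.371], [-1.0, -0.0048, -0.0005, -0.1611], [0.0015, -0.2014, -0.9795, 1.0688], [0.0, 0.0, 0.0, 1.0]]
```

View pics/scene0.png

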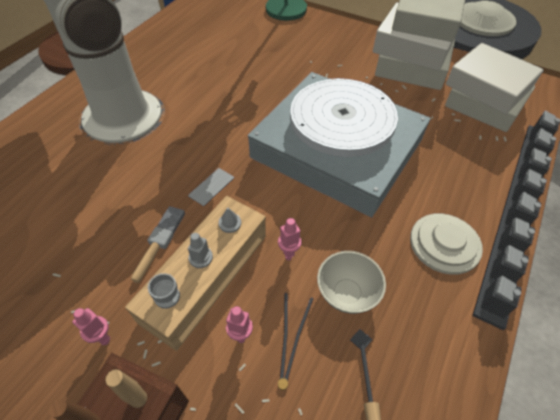

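View pics/top0.png

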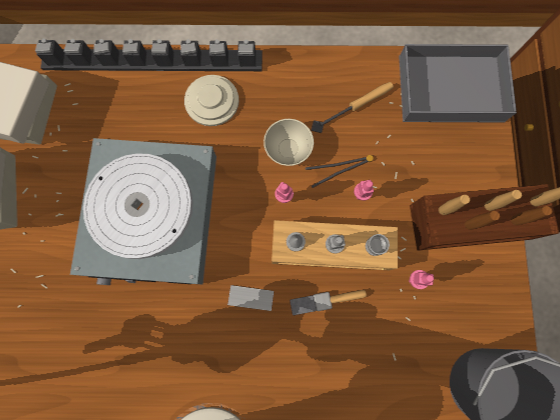

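The scene view shows three chucks in the rack: cup (163,290), spindle (199,250) and point (229,217). Three pink look-alikes stand on the table. In the top view the rack holds point (296,241), spindle (336,242) and cup (377,243), with the hub at (137,204). The middle chuck fits the description: flat sides and a tapered nose. I'll confirm it in one enlarged crop.

```bash
cat > h.py <<'E'
import numpy as np, cv2
from scipy.spatial.transform import Rotation as R
def ray(K,T,uv,z):
    d=T[:3,:3]@np.linalg.inv(K)@np.array([uv[0],uv[1],1.]); o=T[:3,3]
    return (o+d*(z-o[2])/d[2])
def two(K1,T1,u1,K2,T2,u2):
    P=[K@np.linalg.inv(T)[:3] for K,T in((K1,T1),(K2,T2))]
    X=cv2.triangulatePoints(P[0],P[1],np.float64(u1).reshape(2,1),np.float64(u2).reshape(2,1)); return (X[:3]/X[3]).ravel()
E
python3 - <<'E'
from h import *
t=np.load("top0.npz");s=np.load("scene0.npz")
a=cv2.resize(t["image"][215:270,265:405],None,fx=5.6,fy=5.6,interpolation=2)[:300,:800]
b=cv2.resize(s["image"][200:310,130:280],(400,293),interpolation=2)
c=cv2.resize(t["image"][180:228,105:170],(400,295),interpolation=2)
im=np.zeros((600,800,3),np.uint8); im[:a.shape[0],:a.shape[1]]=a; im[302:302+293,:400]=b; im[302:302+295,400:]=c
cv2.imwrite("pics/crop1.png",im[:,:,::-1])
for n,uv,z in(("rack top corners",(275,222),.076),("",(397,228),.076),("",(397,268),.076),("",(273,262),.076),("spindle nosetop",(336,241),.13),("hub",(137,204),.13)):
    print(n,ray(t["mtx"],t["T"],uv,z).round(4))
print("hub two",two(t["mtx"],t["T"],(137,204),s["mtx"],s["T"],(344,111)).round(4))
E
```

```text
rack top corners [ 0.5441 -0.152   0.076 ]
 [ 0.5308 -0.4479  0.076 ]
 [ 0.4345 -0.4428  0.076 ]
 [ 0.4474 -0.1479  0.076 ]
spindle nosetop [ 0.4915 -0.2917  0.13  ]
hub [0.5755 0.1676 0.13  ]
hub two [0.5762 0.168  0.1304]
```

View pics/crop1.png

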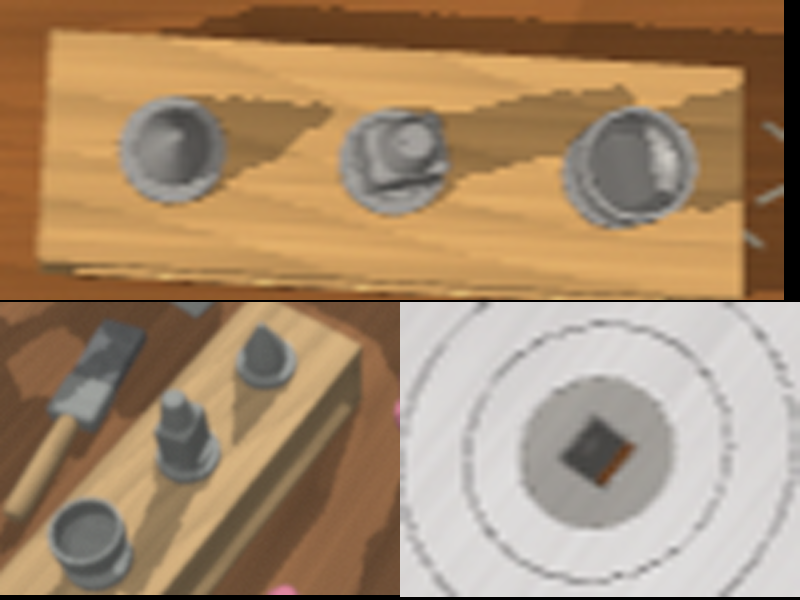

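The crop confirms it: the middle chuck, at crop (395,160), has the flat-sided head and tapered nose. The left one is the round point and the right one is the cup. The hub hole stands as a diamond at about 45° to the housing. I'll lift and turn the jaw square to the flats, at about 9° yaw.

```bash
cat >> h.py <<'E'
def to(xyz,yaw):
    from rig import status
    s=status.observe(); r=R.from_quat(s["ee_rot"]); m=r.as_matrix()
    d=m.T@(np.array(xyz)-s["ee_pos"])*1000
    y=np.degrees(np.arctan2(m[1,1],m[0,1])); e=(yaw-y+90)%180-90
    print("t",round(s["time_s"],2),"pos",s["ee_pos"].round(4),"yaw",y.round(2),"tool z",m[:,2].round(4),"\n tool shift mm",d.round(1),"tool az deg",round(-e,2),"j",s["joint_positions"].round(2),"F",s["contact_force"].round(1),"w",round(s["gripper_width"],3))
E
python3 -m jog '0 0 0 -12 0 0 8.2; 0 0 0 -12 0 0 8.2; 0 0 0 -12 0 0 8.2; 0 0 0 -12 0 0 8.2; 0 0 0 -12 0 0 8.2; 0 0 0 -12 0 0 8.2; 0 0 0 -12 0 0 8.2; 0 0 0 -12 0 0 8.2'
python3 -c "
from h import *
to((.46,-.298,.30),9)"
```

```text
time_s: 0.9
ee_pos: [0.1492, 0.5508, 0.305]
ee_rot: [0.665, 0.747, -0.008, 0.003]
contact_force: [-1.1, -1.5, -1.5]
gripper_width: 1.004
t 0.9 pos [0.1492 0.5508 0.305 ] yaw 6.59 tool z [-0.0069 -0.0162 -0.9998] 
 tool shift mm [-878.7  211.3   16.7] tool az deg -2.41 j [ 1.1   0.12  1.47 -0.    1.58  0.98] F [-1.1 -1.5 -1.5] w 1.004
```

```bash
R='0 -48 11.5 0 0 0 0'
python3 -m jog '0 -25 6 0 0 0 0; 0 -48 11.5 0 0 0 0; 0 -48 11.5 0 0 0 0; 0 -48 11.5 0 0 0 0; 0 -48 11.5 0 0 0 0; 0 -48 11.5 0 0 0 0; 0 -48 11.5 0 0 0 0; 0 -48 11.5 0 0 0 0; 0 -48 11.5 0 0 0 0; 0 -48 11.5 0 0 0 0'
python3 -c "
from h import *
to((.46,-.298,.30),9)"
```

```text
time_s: 1.9
ee_pos: [0.3089, 0.104, 0.3079]
ee_rot: [0.662, 0.75, -0.009, 0.003]
contact_force: [0.1, 0.4, 0.0]
gripper_width: 1.002
t 1.9 pos [0.3089 0.104  0.3079] yaw 7.13 tool z [-0.0062 -0.0173 -0.9998] 
 tool shift mm [-417.4  100.1   14. ] tool az deg -1.87 j [-0.03 -0.59  2.05 -0.02  1.69 -0.16] F [0.1 0.4 0. ] w 1.002
```

```bash
cat >> h.py <<'E'
    print(" tilt fix ax,ay deg",(np.degrees(m.T@np.cross(m[:,2],[0,0,-1]))[:2]).round(2))
E
python3 -m jog '0 -48 11.5 0 0 0.5 0; 0 -48 11.5 0 0 0.5 0; 0 -48 11.5 2 0 0 -1; 0 -48 11.5 2 0 0 -1; 0 -48 11.5 2 0 0 0; 0 -48 11.5 2 0 0 0; 0 -48 11.5 2 0 0 0; 0 -40 10 2 0 0 0; 0 -20 7 0 0 0 0; 0 0 0 0 0 0 0'
python3 - <<'E'
from h import *
from rig import status,eyes
to((.489,-.298,.25),9)
s=status.observe(); f=eyes.grab_frame("wrist"); np.savez("w1.npz",**f,pos=s["ee_pos"],rot=s["ee_rot"])
cv2.imwrite("pics/w1.png",f["image"][:,:,::-1]); print(f["mtx"],f["T_tool_cam"].round(4))
E
```

```text
time_s: 2.9
ee_pos: [0.459, -0.2872, 0.2911]
ee_rot: [0.653, 0.758, -0.001, -0.005]
contact_force: [-0.7, 0.8, 0.3]
gripper_width: 1.002
t 2.9 pos [ 0.459  -0.2872  0.2911] yaw 8.52 tool z [-0.0083  0.0044 -1.    ] 
 tool shift mm [-15.4  28.4  40.8] tool az deg -0.48 j [-0.78  0.04  1.58 -0.    1.54 -0.93] F [-0.7  0.8  0.3] w 1.002
 tilt fix ax,ay deg [-0.43 -0.32]
[[302.63697832   0.         274.41058759]
 [  0.         302.63697832 210.58635602]
 [  0.           0.           1.        ]] [[ 1.300e-03 -9.549e-01 -2.968e-01  8.570e-02]
 [ 1.000e+00  9.000e-04  1.600e-03  7.000e-04]
 [-1.300e-03 -2.968e-01  9.549e-01 -1.711e-01]
 [ 0.000e+00  0.000e+00  0.000e+00  1.000e+00]]
```

View pics/w1.png

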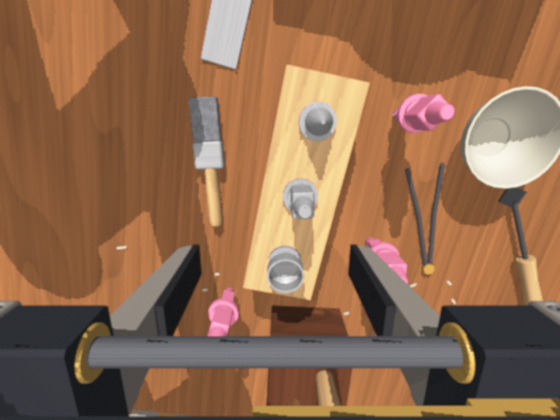

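The wrist view shows the spindle at (300,197), between the point chuck (318,121) and the cup (285,268). The jaws straddle the rack crosswise, as wanted. I'll move above the spindle at z≈0.19 for a closer look.

```bash

python3 -m jog '0 -8 15 15 -0.4 -0.3 -0.5; 0 -7 13 25 0 0 0; 0 0 0 30 0 0 0; 0 0 0 25 0 0 0; 0 0 0 0 0 0 0'
python3 - <<'E'
from h import *
from rig import status,eyes
to((.489,-.298,.091),9)
s=status.observe(); f=eyes.grab_frame("wrist"); np.savez("w2.npz",**f,pos=s["ee_pos"],rot=s["ee_rot"])
im=f["image"][120:360,160:400]
cv2.imwrite("pics/w2.png",cv2.resize(im,(600,600),interpolation=2)[:,:,::-1])
E
```

```text
time_s: 3.45
ee_pos: [0.4885, -0.2903, 0.1953]
ee_rot: [0.647, 0.762, 0.001, 0.0]
contact_force: [-0.5, -0.4, 0.2]
gripper_width: 1.0
t 3.45 pos [ 0.4885 -0.2903  0.1953] yaw 9.35 tool z [ 8.e-04  8.e-04 -1.e+00] 
 tool shift mm [ -7.7  -0.9 104.3] tool az deg 0.35 j [-0.75  0.16  1.64  0.    1.35 -0.91] F [-0.5 -0.4  0.2] w 1.0
 tilt fix ax,ay deg [ 0.05 -0.04]
```

View pics/w2.png

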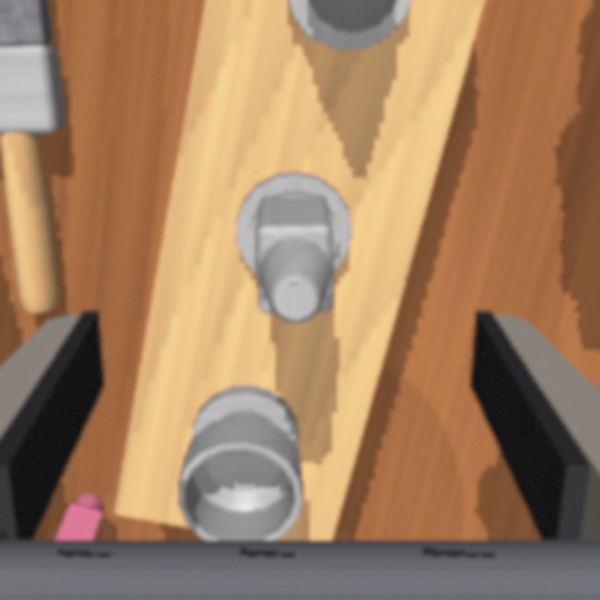

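The crop shows the spindle upright. The nose tip is at crop (295,298), the collar spans 237–350 in x, and the head edges run parallel to the image's x axis, so the jaws are square to the 26 mm flats. Now I'll work out its position.

```bash
python3 - <<'E'
from h import *
w=np.load("w2.npz"); T=np.eye(4); T[:3,:3]=R.from_quat(w["rot"]).as_matrix(); T[:3,3]=w["pos"]; T=T@w["T_tool_cam"]
p=lambda c:(160+(c[0]+.5)/2.5-.5,120+(c[1]+.5)/2.5-.5)
for n,c,z in(("nose",(295,298),.152),("collar left",(237,231),.084),("collar right",(350,231),.084),("collar top",(294,173),.084),("shoulder L",(255,234),.128),("shoulder R",(330,234),.128),("sh far L",(262,194),.128),("sh far R",(326,194),.128)):
    x=ray(w["mtx"],T,p(c),z); print(n,x.round(4), (np.linalg.inv(R.from_quat(w["rot"]).as_matrix())@(x-w["pos"])*1000).round(1))
E
```

```text
nose [ 0.4928 -0.2933  0.152 ] [-3.7  3.7 43.3]
collar left [ 0.4712 -0.2969  0.084 ] [ -3.7 -18.3 111.3]
collar right [ 0.5148 -0.2897  0.084 ] [ -3.7  26.  111.3]
collar top [ 0.4893 -0.2703  0.084 ] [ 19.6   4.  111.3]
shoulder L [ 0.4778 -0.2827  0.128 ] [ 9.2 -9.4 67.3]
shoulder R [ 0.5023 -0.2787  0.128 ] [ 9.2 15.5 67.3]
sh far L [ 0.478  -0.2689  0.128 ] [22.8 -6.9 67.3]
sh far R [ 0.4986 -0.2655  0.128 ] [22.9 13.9 67.3]
```

```bash

python3 -m jog '0 -4 4 15 0 0 0; 0 0 0 25 0 0 0; 0 0 0 25 0 0 0; 0 0 0 20 0 0 0; 0 0 0 12 0 0 0; 0 0 0 0 0 0 0'
python3 - <<'E'
from h import *
from rig import status,eyes
to((.4925,-.2934,.093),9.3)
s=status.observe(); f=eyes.grab_frame("wrist"); np.savez("w3.npz",**f,pos=s["ee_pos"],rot=s["ee_rot"])
im=f["image"][150:390,120:440]
cv2.imwrite("pics/w3.png",cv2.resize(im,(800,600),interpolation=2)[:,:,::-1])
E
```

```text
time_s: 4.1
ee_pos: [0.5001, -0.2972, 0.1054]
ee_rot: [0.646, 0.763, 0.0, 0.01]
contact_force: [0.0, 0.8, 0.3]
gripper_width: 1.003
t 4.1 pos [ 0.5001 -0.2972  0.1054] yaw 9.48 tool z [ 0.0157 -0.0123 -0.9998] 
 tool shift mm [ 5.1 -7.  12.2] tool az deg 0.18 j [-0.74  0.27  1.7   0.    1.16 -0.91] F [0.  0.8 0.3] w 1.003
 tilt fix ax,ay deg [0.77 0.85]
```

View pics/w3.png

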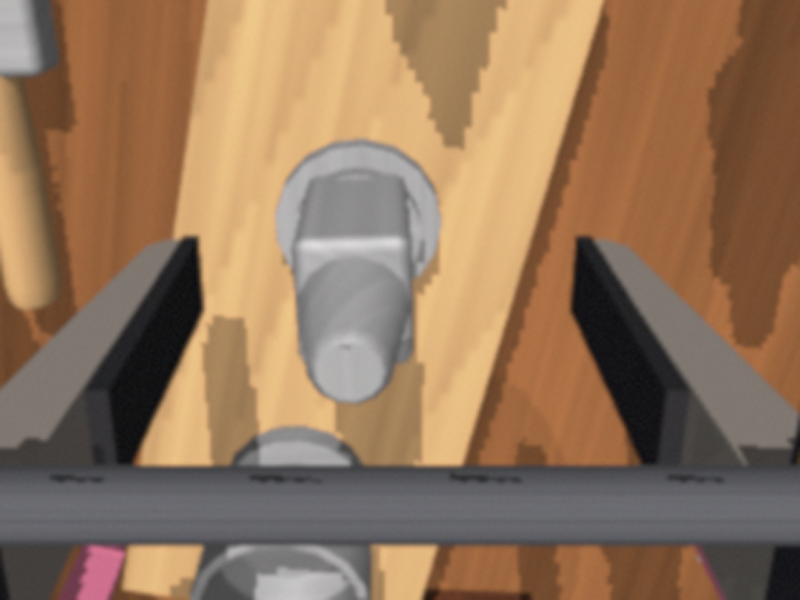

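```bash
python3 - <<'E'
from h import *
w=np.load("w3.npz"); M=R.from_quat(w["rot"]).as_matrix(); T=np.eye(4); T[:3,:3]=M; T[:3,3]=w["pos"]; T=T@w["T_tool_cam"]
p=lambda c:(120+(c[0]+.5)/2.5-.5,150+(c[1]+.5)/2.5-.5)
for n,c,z in(("nose",(350,367),.152),("collar left",(277,215),.084),("collar right",(440,215),.084),("collar top",(358,141),.084),("shoulder L",(298,244),.128),("shoulder R",(410,240),.128)):
    x=ray(w["mtx"],T,p(c),z); print(n,x.round(4), (M.T@(x-w["pos"])*1000).round(1))
E
```

```text
nose [ 0.4927 -0.2931  0.152 ] [  4.5  -5.9 -46.8]
collar left [ 0.4706 -0.2943  0.084 ] [  8.  -28.8  20.8]
collar right [ 0.5146 -0.2872  0.084 ] [ 7.8 15.7 21.5]
collar top [ 0.4892 -0.2698  0.084 ] [29.1 -6.5 20.8]
shoulder L [ 0.4789 -0.2809  0.128 ] [ 19.2 -17.9 -23.2]
shoulder R [ 0.5023 -0.2762  0.128 ] [ 20.    6.  -22.9]
```

```bash

python3 -m jog '0 2.5 -3.5 4 0.4 0.4 -0.4; 0 2.5 -3.5 4 0.4 0.4 -0.4; 0 0 0 3 0 0 0; 0 0 0 0 0 0 0'
python3 -c "
from h import *
to((.4927,-.2932,.093),10.3)"
```

```text
time_s: 4.55
ee_pos: [0.4944, -0.2956, 0.0986]
ee_rot: [0.64, 0.768, -0.001, 0.004]
contact_force: [0.1, 0.5, 0.8]
gripper_width: 1.003
t 4.55 pos [ 0.4944 -0.2956  0.0986] yaw 10.35 tool z [ 0.0045 -0.0059 -1.    ] 
 tool shift mm [ 2.7 -1.3  5.5] tool az deg 0.05 j [-0.75  0.27  1.71 -0.    1.16 -0.93] F [0.1 0.5 0.8] w 1.003
 tilt fix ax,ay deg [0.19 0.38]
```

```bash

python3 -m jog '0 2.5 -1.3 5 0.2 0.4 0; 0 1 -0.4 2 0.1 0.2 0; 0 0 0 0 0 0 0'
python3 -c "
from h import *
to((.4927,-.2932,.093),10.3)"
```

```text
time_s: 4.85
ee_pos: [0.4922, -0.2924, 0.0915]
ee_rot: [0.64, 0.768, 0.001, -0.002]
contact_force: [0.8, 0.1, 0.3]
gripper_width: 0.999
t 4.85 pos [ 0.4922 -0.2924  0.0915] yaw 10.35 tool z [-0.0024  0.0036 -1.    ] 
 tool shift mm [-0.8  0.3 -1.5] tool az deg 0.05 j [-0.75  0.28  1.71  0.    1.16 -0.93] F [0.8 0.1 0.3] w 0.999
 tilt fix ax,ay deg [-0.1  -0.23]
```

```bash

python3 -m jog '0.6 0 0 0 0 0 0; 1 0 0 0 0 0 0; 1 0 0 0 0 0 0; 1 0 0 0 0 0 0; 1 0 0 0 0 0 0; 1 0 0 0 0 0 0' 10
python3 -m jog '1 0 0 0 0 0 0; 1 0 0 0 0 0 0; 1 0 0 0 0 0 0' 45
python3 -c "
from h import *
to((.4927,-.2932,.093),10.3)"
```

```text
time_s: 5.45
ee_pos: [0.4924, -0.2926, 0.0918]
ee_rot: [0.64, 0.768, 0.001, -0.002]
contact_force: [0.0, 0.1, 0.1]
gripper_width: 0.501
time_s: 5.75
ee_pos: [0.4923, -0.2926, 0.0918]
ee_rot: [0.64, 0.768, 0.001, -0.002]
contact_force: [-0.7, 0.2, 0.8]
gripper_width: 0.28
t 5.75 pos [ 0.4923 -0.2926  0.0918] yaw 10.35 tool z [-0.0023  0.0033 -1.    ] 
 tool shift mm [-0.7  0.3 -1.2] tool az deg 0.05 j [-0.75  0.28  1.71  0.    1.16 -0.93] F [-0.7  0.2  0.8] w 0.28
 tilt fix ax,ay deg [-0.09 -0.21]
```

```bash

python3 -m jog '1 0 0 0 0 0 0; 1 0 0 0 0 0 0; 1 0 0 0 0 0 0; 1 0 0 -5 0 0 0; 1 0 0 -10 0 0 0; 1 0 0 -20 0 0 0; 1 0 0 -30 0 0 0; 1 0 0 -30 0 0 0; 1 0 0 -30 0 0 0; 1 0 0 -20 0 0 0'
python3 -m jog '1 0 0 0 0 0 0'
python3 -c "
from h import *
to((.576,.168,.215),10.3)"
```

```text
time_s: 6.75
ee_pos: [0.4907, -0.2909, 0.2393]
ee_rot: [0.641, 0.768, 0.001, -0.006]
contact_force: [0.8, -0.2, -2.4]
gripper_width: 0.281
time_s: 6.85
ee_pos: [0.4921, -0.2922, 0.2435]
ee_rot: [0.64, 0.768, 0.001, -0.002]
contact_force: [-0.2, -0.6, -1.6]
gripper_width: 0.28
t 6.85 pos [ 0.4921 -0.2922  0.2435] yaw 10.34 tool z [-0.0024  0.0046 -1.    ] 
 tool shift mm [437.5 165.2  30.4] tool az deg 0.04 j [-0.75  0.14  1.56  0.    1.45 -0.93] F [-0.2 -0.6 -1.6] w 0.28
 tilt fix ax,ay deg [-0.09 -0.28]
```

```bash

python3 -m jog '1 20 8 0 0 0 0; 1 40 17 0 0 0 0; 1 45 19 0 0 0 0; 1 45 19 0 0 0 0; 1 45 19 0 0 0 0; 1 45 19 0 0 0 0; 1 45 19 0 0 0 0; 1 45 19 0 0 0 0; 1 25 12 0 0 0 0; 1 0 0 0 0 0 0'
python3 - <<'E'
from h import *
from rig import status,eyes
to((.576,.168,.215),10.3)
s=status.observe(); f=eyes.grab_frame("wrist"); np.savez("w4.npz",**f,pos=s["ee_pos"],rot=s["ee_rot"])
cv2.imwrite("pics/w4.png",cv2.resize(f["image"],(800,600),interpolation=2)[:,:,::-1])
E
```

```text
time_s: 7.85
ee_pos: [0.574, 0.096, 0.2335]
ee_rot: [0.642, 0.766, -0.002, -0.009]
contact_force: [-0.3, -1.0, -3.1]
gripper_width: 0.277
t 7.85 pos [0.574  0.096  0.2335] yaw 10.07 tool z [-0.0157  0.0079 -0.9998] 
 tool shift mm [70.3 14.8 19. ] tool az deg -0.23 j [-0.05  0.18  1.54  0.01  1.44 -0.22] F [-0.3 -1.  -3.1] w 0.277
 tilt fix ax,ay deg [-0.81 -0.6 ]
```

View pics/w4.png

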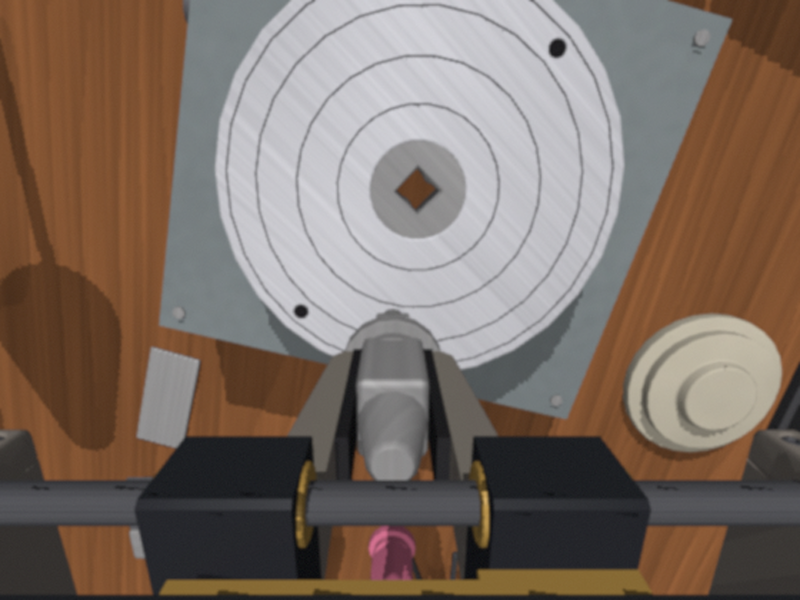

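The wrist view shows the hub recess centred near (417,188), the brown diamond hole with corners near (417,167), (438,189), (417,211) and (396,189), and the spindle held between the jaws. Now I'll measure the hole.

```bash
python3 - <<'E'
from h import *
def meas(fn,u0,v0,r=22):
    w=np.load(fn); 
    if "pos" in w: M=R.from_quat(w["rot"]).as_matrix(); T=np.eye(4); T[:3,:3]=M; T[:3,3]=w["pos"]; T=T@w["T_tool_cam"]
    else: T=w["T"]
    S=8; im=w["image"][v0-r:v0+r,u0-r:u0+r].astype(np.float32)
    big=cv2.resize(im,None,fx=S,fy=S,interpolation=cv2.INTER_CUBIC); g=big.mean(2); sat=big.max(2)-big.min(2)
    gm=np.median(im[r-14:r+14,r-14:r+14].mean(2)); 
    mask=((g<gm-22)|(sat>35)).astype(np.uint8)
    c=[k for k in cv2.findContours(mask,0,2)[0] if cv2.pointPolygonTest(k,(r*S,r*S),True)>-20]
    c=max(c,key=cv2.contourArea)[:,0]; uv=(c+.5)/S-.5+[u0-r,v0-r]
    W=np.float32([ray(w["mtx"],T,q,.13)[:2]*1000 for q in uv]); rc=cv2.minAreaRect(W); print(fn,"med",gm,"rect",rc)
    hub=cv2.moments(W); print(" centroid",hub["m10"]/hub["m00"],hub["m01"]/hub["m00"])
    # recess circle: white wheel vs grey hub
    r2=42; big=cv2.resize(w["image"][v0-r2:v0+r2,u0-r2:u0+r2].astype(np.float32).mean(2),None,fx=S,fy=S,interpolation=cv2.INTER_CUBIC)
    mk=(big<gm+22).astype(np.uint8); mk=cv2.morphologyEx(mk,cv2.MORPH_OPEN,np.ones((25,25),np.uint8))
    c=max([k for k in cv2.findContours(mk,0,2)[0]],key=lambda k:cv2.contourArea(k) if cv2.pointPolygonTest(k,(r2*S,r2*S),False)>=0 else 0)[:,0]
    W=np.float32([ray(w["mtx"],T,q,.1305)[:2]*1000 for q in (c+.5)/S-.5+[u0-r2,v0-r2]]); print(" hub circle",cv2.fitEllipse(W))
meas("w4.npz",292,131); meas("top0.npz",137,204,14)
E
```

```text
w4.npz med 69.0 rect ((575.0643920898438, 171.04168701171875), (17.038497924804688, 16.229114532470703), 55.448707580566406)
 centroid 574.9690785991405 170.98255723800222
 hub circle ((575.9996948242188, 170.77560424804688), (21.02057456970215, 22.168697357177734), 81.79862213134766)
top0.npz med 158.0 rect ((575.466064453125, 168.4319610595703), (23.603988647460938, 22.890811920166016), 55.308319091796875)
 centroid 575.4768931696042 168.48885582691193
 hub circle ((575.3656005859375, 168.71389770507812), (57.62841796875, 58.35468292236328), 112.552978515625)
```

The hole is at 55.4° (mod 90) in both views, so I need to turn about 45°. I'll turn, settle short of the hub, and measure the centre once more at rest.

```bash

python3 -m jog '1 0 0 0 -0.4 -0.3 -5; 1 0 0 0 -0.2 -0.2 -8; 1 0 0 0 0 0 -8; 1 0 0 0 0 0 -8; 1 0 0 0 0 0 -8; 1 0 0 0 0 0 -7; 1 0 0 0 0 0 0'
python3 -c "
from h import *
to((.617,.14,.228),55.4)"
```

```text
time_s: 8.6
ee_pos: [0.5693, 0.0855, 0.2265]
ee_rot: [0.299, 0.954, -0.003, -0.007]
contact_force: [0.1, -0.6, -2.4]
gripper_width: 0.281
t 8.6 pos [0.5693 0.0855 0.2265] yaw 55.26 tool z [-0.0154 -0.0025 -0.9999] 
 tool shift mm [-8.1 72.  -2.3] tool az deg -0.14 j [-0.06  0.16  1.57 -0.    1.43 -1.02] F [ 0.1 -0.6 -2.4] w 0.281
 tilt fix ax,ay deg [-0.62 -0.64]
```

```bash

python3 -m jog '1 -4 30 0 -0.3 -0.3 0; 1 -4 30 0 -0.3 -0.3 0; 1 0 12 0 0 0 0; 1 0 0 0 0 0 0; 1 0 0 0 0 0 0'
python3 - <<'E'
from h import *
from rig import status,eyes
to((.5755,.169,.215),55.4)
s=status.observe(); f=eyes.grab_frame("wrist"); np.savez("w5.npz",**f,pos=s["ee_pos"],rot=s["ee_rot"])
M=R.from_quat(s["ee_rot"]).as_matrix(); T=np.eye(4); T[:3,:3]=M; T[:3,3]=s["ee_pos"]; T=T@f["T_tool_cam"]; Ti=np.linalg.inv(T)
c=f["mtx"]@(Ti[:3,:3]@[.5755,.169,.13]+Ti[:3,3]); u,v=(c[:2]/c[2]).astype(int); print(u,v)
r=60; u0,v0=u-r,max(v-r,0)
cv2.imwrite("pics/w5.png",cv2.resize(f["image"][v0:v0+2*r,u0:u0+2*r],(600,600),interpolation=2)[:,:,::-1]); print(u0,v0)
E
```

```text
time_s: 9.1
ee_pos: [0.6164, 0.1354, 0.223]
ee_rot: [0.308, 0.952, -0.002, -0.003]
contact_force: [-0.2, -0.6, -2.1]
gripper_width: 0.283
t 9.1 pos [0.6164 0.1354 0.223 ] yaw 54.17 tool z [-0.0064 -0.0025 -1.    ] 
 tool shift mm [52.8  3.3  8.2] tool az deg -1.23 j [ 0.03  0.3   1.41 -0.    1.43 -0.92] F [-0.2 -0.6 -2.1] w 0.283
 tilt fix ax,ay deg [-0.33 -0.21]
276 155
216 95
```

View pics/w5.png

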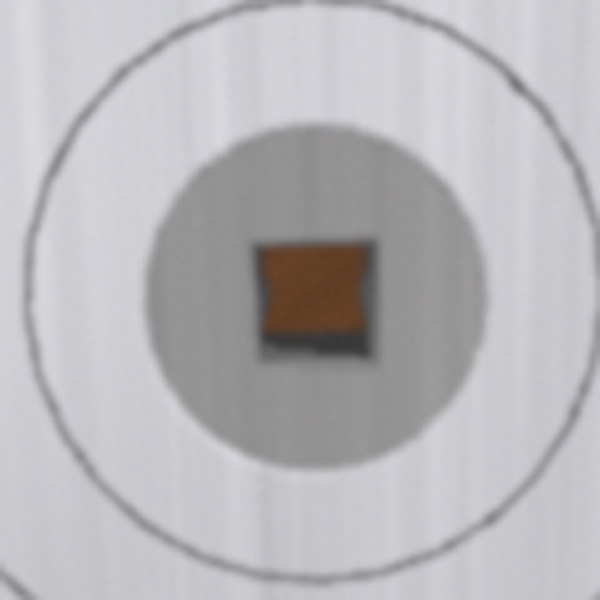

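```bash
python3 - <<'E'
from h import *
w=np.load("w5.npz"); M=R.from_quat(w["rot"]).as_matrix(); T=np.eye(4); T[:3,:3]=M; T[:3,3]=w["pos"]; T=T@w["T_tool_cam"]
p=lambda c:(216+(c[0]+.5)/5-.5,95+(c[1]+.5)/5-.5)
Q=[ray(w["mtx"],T,p(c),.13)[:2]*1000 for c in((253,240),(377,238),(376,357),(258,360))]
print(np.round(Q,1),np.mean(Q,0), cv2.minAreaRect(np.float32(Q)))
print([ray(w["mtx"],T,p(c),.1305)[:2]*1000 for c in((145,295),(487,295),(316,122),(316,468))])
for a,b in((0,1),(3,2),(0,3),(1,2)):
    d=Q[b]-Q[a]; print(np.degrees(np.arctan2(d[1],d[0]))%90, np.hypot(*d))
E
```

```text
[[561.4 167.9]
 [573.5 185.3]
 [590.2 173.5]
 [578.5 156.4]] [575.91785761 170.77040315] ((575.9312133789062, 170.6988983154297), (21.204296112060547, 20.566913604736328), 55.17273712158203)
[array([558.02096419, 147.28167485]), array([592.46651135, 195.17856697]), array([551.99850629, 187.8337801 ]), array([600.10718544, 153.50894372])]
55.172656158871156 21.204310911560345
55.74705501585847 20.650844390083623
56.22968395604861 20.570451757635354
54.680110156429144 20.360679223894916
```

```bash

python3 -m jog '1 20 2 0 -0.2 -0.1 -0.6; 1 20 1 0 -0.1 -0.1 -0.6; 1 12 0 0 0 0 0; 1 0 0 0 0 0 0; 1 0 0 0 0 0 0'
python3 -c "
from h import *
to((.5759,.1707,.214),55.4)"
```

```text
time_s: 9.65
ee_pos: [0.5731, 0.1644, 0.2234]
ee_rot: [0.301, 0.954, -0.001, -0.0]
contact_force: [0.7, -0.9, -1.3]
gripper_width: 0.274
t 9.65 pos [0.5731 0.1644 0.2234] yaw 55.02 tool z [-7.0e-04 -2.2e-03 -1.0e+00] 
 tool shift mm [1.3 6.8 9.4] tool az deg -0.38 j [ 0.08  0.21  1.52 -0.    1.41 -0.88] F [ 0.7 -0.9 -1.3] w 0.274
 tilt fix ax,ay deg [-0.13  0.04]
```

```bash

python3 -m jog '1 1.2 6 2 0 0 -0.4; 1 0 1 2 0 0 0; 1 0 0 0 0 0 0'
python3 -c "
from h import *
to((.5759,.1707,.204),55.4)"
```

```text
time_s: 9.95
ee_pos: [0.5776, 0.1699, 0.2192]
ee_rot: [0.298, 0.955, -0.001, 0.001]
contact_force: [-0.3, 0.5, -2.0]
gripper_width: 0.28
t 9.95 pos [0.5776 0.1699 0.2192] yaw 55.34 tool z [ 3.0e-04 -2.6e-03 -1.0e+00] 
 tool shift mm [ 1.9 -0.3 15.2] tool az deg -0.06 j [ 0.09  0.23  1.51 -0.    1.4  -0.88] F [-0.3  0.5 -2. ] w 0.28
 tilt fix ax,ay deg [-0.11  0.1 ]
```

```bash

python3 -m jog '1 1.9 -0.2 3 0 0 0; 1 0 0 4 0 0 0; 1 0 0 4 0 0 0; 1 0 0 2 0 0 0; 1 0 0 0 0 0 0'
python3 -c "
from h import *
to((.5759,.1707,.200),55.4)"
```

```text
time_s: 10.45
ee_pos: [0.576, 0.1704, 0.204]
ee_rot: [0.298, 0.955, -0.002, -0.0]
contact_force: [0.2, -0.2, -2.3]
gripper_width: 0.281
t 10.45 pos [0.576  0.1704 0.204 ] yaw 55.3 tool z [-0.0012 -0.003  -1.    ] 
 tool shift mm [0.2 0.2 4. ] tool az deg -0.1 j [ 0.09  0.23  1.53 -0.    1.38 -0.88] F [ 0.2 -0.2 -2.3] w 0.281
 tilt fix ax,ay deg [-0.18  0.04]
```

```bash

python3 -m jog '1 0 0 3 -0.1 0 0; 1 0 0 3 0 0 0; 1 0 0 3 0 0 0; 1 0 0 2 0 0 0; 1 0 0 0 0 0 0'
python3 -c "
from h import *
to((.5759,.1707,.190),55.4)"
```

```text
time_s: 10.95
ee_pos: [0.576, 0.1703, 0.1922]
ee_rot: [0.298, 0.955, -0.001, 0.0]
contact_force: [-0.5, -0.4, -2.5]
gripper_width: 0.282
t 10.95 pos [0.576  0.1703 0.1922] yaw 55.3 tool z [ 1.0e-04 -1.5e-03 -1.0e+00] 
 tool shift mm [0.3 0.3 2.2] tool az deg -0.1 j [ 0.09  0.24  1.55 -0.    1.35 -0.88] F [-0.5 -0.4 -2.5] w 0.282
 tilt fix ax,ay deg [-0.07  0.05]
```

Pilot is in without contact. Next I'll feel for the square in small steps.

```bash

python3 -m jog '1 0.2 0.2 2 0 0 -0.1; 1 0 0 1.5 0 0 0; 1 0 0 1.5 0 0 0; 1 0 0 0 0 0 0'
python3 -c "
from h import *
to((.5759,.1707,.180),55.4)"
```

```text
time_s: 11.35
ee_pos: [0.5764, 0.1707, 0.1898]
ee_rot: [0.297, 0.955, -0.001, 0.001]
contact_force: [-1.1, -0.4, -2.5]
gripper_width: 0.282
t 11.35 pos [0.5764 0.1707 0.1898] yaw 55.42 tool z [ 0.0017 -0.0016 -1.    ] 
 tool shift mm [ 0.4 -0.2  9.8] tool az deg 0.02 j [ 0.09  0.24  1.55 -0.    1.35 -0.88] F [-1.1 -0.4 -2.5] w 0.282
 tilt fix ax,ay deg [-0.02  0.14]
```

```bash

python3 -m jog '1 0 0 3 0 0.1 0; 1 0 0 3 0 0 0; 1 0 0 0 0 0 0'
python3 -m jog '1 0 0 3 0 0 0; 1 0 0 3 0 0 0; 1 0 0 0 0 0 0'
python3 -c "
from h import *
to((.5759,.1707,.180),55.4)"
```

```text
time_s: 11.65
ee_pos: [0.5767, 0.1706, 0.19]
ee_rot: [0.297, 0.955, -0.0, 0.001]
contact_force: [-0.7, -0.4, -4.2]
gripper_width: 0.279
time_s: 11.95
ee_pos: [0.5768, 0.1707, 0.1898]
ee_rot: [0.297, 0.955, -0.0, 0.002]
contact_force: [-1.2, -0.4, -2.8]
gripper_width: 0.282
t 11.95 pos [0.5768 0.1707 0.1898] yaw 55.48 tool z [ 0.0034 -0.0017 -1.    ] 
 tool shift mm [ 0.8 -0.5  9.8] tool az deg 0.08 j [ 0.09  0.24  1.55 -0.    1.35 -0.88] F [-1.2 -0.4 -2.8] w 0.282
 tilt fix ax,ay deg [0.03 0.22]
```

```bash

python3 -m jog '1 0.8 -1.4 1 0 0.2 0; 1 0.5 -0.5 3 0 0 0; 1 0 0 4 0 0 0'
python3 -c "
from h import *
to((.5755,.170,.180),55.4)"
```

```text
time_s: 12.25
ee_pos: [0.577, 0.1704, 0.1893]
ee_rot: [0.296, 0.955, 0.002, 0.004]
contact_force: [-14.6, -1.9, 27.5]
gripper_width: 0.278
t 12.25 pos [0.577  0.1704 0.1893] yaw 55.51 tool z [ 0.0079  0.0016 -1.    ] 
 tool shift mm [ 1.1 -1.3  9.2] tool az deg 0.11 j [ 0.09  0.24  1.55  0.    1.34 -0.88] F [-14.6  -1.9  27.5] w 0.278
 tilt fix ax,ay deg [0.33 0.32]
```

```bash

python3 -m jog '1 0 0 -3 0.3 0.3 0; 1 0 0 0 0 0 0'
python3 -c "
from h import *
to((.5750,.170,.180),55.4)"
```

```text
time_s: 12.45
ee_pos: [0.5769, 0.1706, 0.1921]
ee_rot: [0.296, 0.955, 0.001, 0.0]
contact_force: [0.1, 0.0, -2.1]
gripper_width: 0.283
t 12.45 pos [0.5769 0.1706 0.1921] yaw 55.51 tool z [ 4.e-04  9.e-04 -1.e+00] 
 tool shift mm [ 1.2 -1.6 12.1] tool az deg 0.11 j [ 0.09  0.24  1.54  0.    1.35 -0.88] F [ 0.1  0.  -2.1] w 0.283
 tilt fix ax,ay deg [ 0.06 -0.01]
```

```bash

python3 -m jog '1 1.3 -1.7 0 0 0 0.1; 1 0.3 -0.5 0 0 0 0; 1 0 0 0 0 0 0'
python3 -c "
from h import *
to((.5750,.170,.180),55.4)"
python3 -m jog '1 0 0 3 0 0 0; 1 0 0 3 0 0 0; 1 0 0 2 0 0 0'
```

```text
time_s: 12.75
ee_pos: [0.5737, 0.1692, 0.1889]
ee_rot: [0.298, 0.955, -0.0, -0.001]
contact_force: [0.6, -0.3, -2.3]
gripper_width: 0.279
t 12.75 pos [0.5737 0.1692 0.1889] yaw 55.38 tool z [-1.7e-03  4.0e-04 -1.0e+00] 
 tool shift mm [-0.7  1.5  8.9] tool az deg -0.02 j [ 0.08  0.24  1.56  0.    1.35 -0.88] F [ 0.6 -0.3 -2.3] w 0.279
 tilt fix ax,ay deg [-0.03 -0.09]
time_s: 13.05
ee_pos: [0.5736, 0.1691, 0.1795]
ee_rot: [0.298, 0.955, -0.0, -0.001]
contact_force: [0.4, 0.2, -1.9]
gripper_width: 0.278
```

The square has dropped in, with the collar about 34 mm above the hub and no side force. I'll continue down gently.

```bash

python3 -m jog '1 0 0 3 0 0 0; 1 0 0 3 0 0 0; 1 0 0 0 0 0 0'
python3 -m jog '1 0 0 2 0 0 0; 1 0 0 2 0 0 0'
python3 -c "
from h import *
to((.5750,.170,.1458),55.4)"

```

```text
time_s: 13.35
ee_pos: [0.5743, 0.1695, 0.1739]
ee_rot: [0.298, 0.955, 0.001, -0.0]
contact_force: [0.4, 0.3, -4.1]
gripper_width: 0.28
time_s: 13.55
ee_pos: [0.5746, 0.1697, 0.1723]
ee_rot: [0.297, 0.955, 0.001, 0.0]
contact_force: [-3.8, 0.0, 7.3]
gripper_width: 0.279
t 13.55 pos [0.5746 0.1697 0.1723] yaw 55.39 tool z [ 9.0e-04  1.5e-03 -1.0e+00] 
 tool shift mm [-0.2  0.4 26.5] tool az deg -0.01 j [ 0.08  0.25  1.57  0.    1.31 -0.88] F [-3.8  0.   7.3] w 0.279
 tilt fix ax,ay deg [ 0.1  -0.01]
```

```bash

python3 -m jog '1 0 0 3 0 0 0; 1 0 0 3 0 0 0; 1 0 0 3 0 0 0'
python3 -c "
from h import *
to((.5750,.170,.1458),55.4)"

```

```text
time_s: 13.85
ee_pos: [0.5746, 0.1699, 0.1673]
ee_rot: [0.297, 0.955, 0.001, 0.001]
contact_force: [-3.6, 0.2, 5.3]
gripper_width: 0.28
t 13.85 pos [0.5746 0.1699 0.1673] yaw 55.43 tool z [ 0.0017  0.0013 -1.    ] 
 tool shift mm [-0.2  0.2 21.5] tool az deg 0.03 j [ 0.09  0.26  1.58  0.    1.3  -0.88] F [-3.6  0.2  5.3] w 0.28
 tilt fix ax,ay deg [0.11 0.04]
```

Past the catches. I'll keep on with the same light pushes.

```bash

python3 -m jog '1 0 0 3 0.1 0 0; 1 0 0 3 0 0 0; 1 0 0 3 0 0 0; 1 0 0 3 0 0 0; 1 0 0 3 0 0 0'
python3 -c "
from h import *
to((.5750,.170,.1458),55.4)"

```

```text
time_s: 14.35
ee_pos: [0.5747, 0.17, 0.1582]
ee_rot: [0.297, 0.955, -0.0, 0.001]
contact_force: [-3.6, 0.1, 6.3]
gripper_width: 0.279
t 14.35 pos [0.5747 0.17   0.1582] yaw 55.47 tool z [ 0.0015 -0.001  -1.    ] 
 tool shift mm [-0.3  0.2 12.4] tool az deg 0.07 j [ 0.09  0.27  1.59 -0.    1.29 -0.88] F [-3.6  0.1  6.3] w 0.279
 tilt fix ax,ay deg [0.  0.1]
```

```bash

python3 -m jog '1 0 0 3 0 0.1 0; 1 0 0 3 0 0 0; 1 0 0 3 0 0 0; 1 0 0 3 0 0 0; 1 0 0 3 0 0 0'
python3 -m jog '1 0 0 3 0 0 0; 1 0 0 3 0 0 0'
python3 -c "
from h import *
to((.5750,.170,.1458),55.4)"

```

```text
time_s: 14.85
ee_pos: [0.5747, 0.17, 0.1489]
ee_rot: [0.296, 0.955, -0.0, 0.0]
contact_force: [-3.1, -1.2, 6.8]
gripper_width: 0.282
time_s: 15.05
ee_pos: [0.5748, 0.17, 0.1457]
ee_rot: [0.296, 0.955, -0.0, 0.001]
contact_force: [-6.8, -1.9, 19.0]
gripper_width: 0.281
t 15.05 pos [0.5748 0.17   0.1457] yaw 55.53 tool z [ 9.0e-04 -1.3e-03 -1.0e+00] 
 tool shift mm [-0.2  0.1 -0.1] tool az deg 0.13 j [ 0.09  0.28  1.6  -0.    1.27 -0.88] F [-6.8 -1.9 19. ] w 0.281
 tilt fix ax,ay deg [-0.03  0.08]
```

```bash

python3 -m jog '1 0 0 3 0 0 0; 1 0 0 3 0 0 0'
python3 -m jog '1 0 0 0 0 0 0; 1 0 0 0 0 0 0'
```

```text
time_s: 15.25
ee_pos: [0.5748, 0.17, 0.1457]
ee_rot: [0.296, 0.955, -0.001, 0.001]
contact_force: [-7.8, -1.7, 15.0]
gripper_width: 0.28
time_s: 15.45
ee_pos: [0.5744, 0.1698, 0.1459]
ee_rot: [0.296, 0.955, -0.001, 0.0]
contact_force: [-0.5, -0.4, -0.6]
gripper_width: 0.28
```

The collar is seated: z no longer changes under a 15 N push. I'll release and back straight up.

```bash

python3 -m jog '0.7 0 0 0 0 0 0; 0.5 0 0 0 0 0 0; 0.3 0 0 0 0 0 0; 0.1 0 0 0 0 0 0; 0 0 0 0 0 0 0; 0 0 0 0 0 0 0; 0 0 0 0 0 0 0; 0 0 0 0 0 0 0'
python3 -m jog '0 0 0 0 0 0 0; 0 0 0 0 0 0 0; 0 0 0 -10 0 0 0; 0 0 0 -20 0 0 0; 0 0 0 -30 0 0 0; 0 0 0 -30 0 0 0; 0 0 0 -30 0 0 0; 0 0 0 0 0 0 0; 0 0 0 0 0 0 0'
python3 - <<'E'
from h import *
from rig import status,eyes
to((.575,.17,.25),55.4)
s=status.observe(); f=eyes.grab_frame("wrist"); np.savez("w6.npz",**f,pos=s["ee_pos"],rot=s["ee_rot"]); t=eyes.grab_frame("scene")
a=cv2.resize(f["image"][100:340,180:380],(400,480),interpolation=2); b=cv2.resize(t["image"][50:170,270:370],(400,480),interpolation=2)
cv2.imwrite("pics/fin.png",np.hstack([a,b])[:,:,::-1])
E
```

```text
time_s: 16.25
ee_pos: [0.5755, 0.1696, 0.1458]
ee_rot: [0.296, 0.955, -0.001, 0.002]
contact_force: [0.8, -1.1, -0.2]
gripper_width: 0.888
time_s: 17.15
ee_pos: [0.5747, 0.1699, 0.2733]
ee_rot: [0.296, 0.955, -0.001, 0.002]
contact_force: [0.1, -0.4, -0.6]
gripper_width: 1.005
t 17.15 pos [0.5747 0.1699 0.2733] yaw 55.55 tool z [ 0.003  -0.0024 -1.    ] 
 tool shift mm [-0.1  0.3 23.3] tool az deg 0.15 j [ 0.09  0.19  1.45 -0.    1.5  -0.88] F [ 0.1 -0.4 -0.6] w 1.005
 tilt fix ax,ay deg [-0.02  0.22]
```

View pics/fin.png

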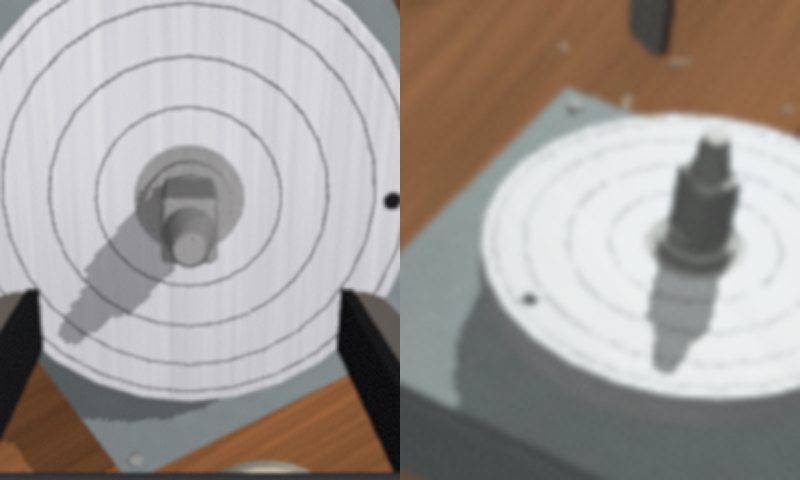

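The spindle stands upright in the hub at left panel (190,215), its collar concentric in the recess. The jaws are open and clear. Handing in.

```bash
python3 -c "
from rig import ticket; print(ticket.job_done())"
```

```text
the job is handed in; nothing more can be done
None
```

The flat-sided spindle, which was in the middle rack hole, is now fitted in the wheel hub and released. The job was handed in at about 17 s, with no verdict reported.

**How it went:** I turned the spindle to about 55.4°, the hole angle measured in the camera views. At first try the square rested on the rim of the hole at 44 mm. I backed off, moved it about 3 mm toward −x, and it dropped in freely. I then pushed it past the catches in small steps until the collar was on the hub.

**Forces:** The largest reading was about 30 N upward, while the square rested on the rim. Readings on the way down were 5–7 N, rising to 15–19 N with the collar seated. They were taken only at the end of each move, so brief peaks in between would not show.

**Last checks:**
- The tool stopped at the height expected for a seated collar (0.1457 m against 0.1458 m) and did not move under a further 15 N push.
- The last picture shows the spindle upright and centred in the hub, with the jaws open and well clear.

**Disagreement:** The wrist camera put the hub centre at (575.9, 170.8) mm and the top camera at (575.4, 168.5) mm. The spindle seated with the tool at about (574.8, 170.0) mm.

**Not checked:** I did not measure the other chucks, bowl or tools again, but no contact was felt with any of them.

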